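# Scan the jar's label, then snap the hand scanner onto its charging dock

### The job

Pick up the hand scanner and hold it steady for two seconds aimed straight down at the barcode sticker on the jar's lid, its open end about 6 cm above it. Then press the scanner down over the stud of its dock until it clicks and keep pressing with about 10 N so that its rim sits fully home. The program finishes like that, still gripping the scanner and pressing it down; do not let go, and do not shove the jar or other things about.

Things in the scene. Friction and masses are not known exactly. Their poses are not given: they have to be found in the camera images.
- scanner: loose stamp-shaped hand scanner, about 0.18 kg, standing upright on its open end: black round hollow skirt, 46 mm outside, 43 mm high with its shoulder, mouth 30 mm wide with a lip 4 mm high, inside 36 mm wide and 29 mm deep; above it a grey grip up to 120 mm. Origin: centre of the open rim underneath; z up along the grip. It looks out of the open end, along -z
- scanner_grip (a point): point on the scanner's axis 90 mm above its rim, where to take the grip; the grip has rounded edges and is 30 mm wide along the scanner's y, 42 mm along its x, from 43 to 120 mm above the rim
- jar: loose squat glass jar with a flat lid, 69 mm in diameter, 84 mm tall, about 0.25 kg; origin: centre of its underside; it stays where it stands
- label (a point): centre of the white barcode sticker (44 x 26 mm) on top of the jar's lid, 85 mm above the worktop
- dock: charging dock fixed to the worktop: grey square puck 84 x 84 x 16 mm with a black round seat 60 mm wide and 18 mm above the worktop. In its middle a steel stud, 27 mm in diameter with a tapered tip, rises 22 mm above the seat; four sprung balls stick out 3.5 mm from its side, centres 9 mm above the seat. Origin: centre of its underside; the scanner fits at any turn
- dock_seat (a point): point on the stud's axis at seat height, 18 mm above the worktop; the scanner's origin is here when fully home. Pressing down, the balls resist from when the rim is 13 mm above the seat, most (8 to 10 N) at about 12 mm; below 10 mm the force drops, and in the last 6 mm the balls spring out behind the lip and pull it down with a click; the seat itself is rigid
- salt_shaker: bystander: salt shaker, 44 mm in diameter, 90 mm tall; origin at its underside
- cup: bystander: small patterned cup with a handle, 47 mm tall; origin at its underside
- pepper_mill: bystander: wooden pepper mill, 58 mm in diameter, 170 mm tall; origin at its underside
- tureen: bystander, fixed: covered pewter dish 175 mm wide, 121 mm tall, at the back of the worktop; origin at its underside. Above it hang wall cabinets, lower edge about 0.45 m over the worktop and front about 0.15 m nearer the robot than the dish's origin: keep wrist and elbow clear of them
Not all that is in view belongs to the job. Leave any purple or yellow look-alike of the dock alone.

How it is judged:
By the outcome, as a careful person would: the job done as asked, in the order asked, and still so for the second after the job is handed in, while the arm keeps its last pose, push and grip.
It also fails if it takes over 64 s, if anything falls off the work surface, if the arm or the gripper's body presses on something with over 40 N, if the wrist force passes 120 N, or if a joint passes its speed limit or range.

### The arm

A 6-joint arm with a two-finger parallel gripper is mounted at the origin on a cart in front of the work surface, level with it; the furniture and walls round the work are solid. World frame = base frame: x ahead of the robot, y to its left, z up, the work surface at z = 0. Lengths are in m, angles in rad, forces in N, time in s.
With the tool pointing down it reaches from about 0.375 to 0.9 m from the base axis. Payload 3.1 kg.
Tool frame: the origin (TCP) lies midway between the tips of the shut fingers; the grasp point (between the pads) lies 19 mm behind it; x points along the fingers, z is the direction in which the jaws open and shut, and the axes are right-handed (so a half turn about x gives the same grasp; the last joint's range is limited). The gripper opens to 85 mm and grips with 20 to 120 N. Pads are 22 mm wide; open, the fingers measure 114 mm over their backs; the gripper's body (76 mm by 85 mm) begins 54 mm behind the grasp point. The pads swing forward as they close: fully open they stand 13 mm farther back than shut.
Start: joints at [1.065, 0.527, 1.433, -0, 1.181, -0.178], TCP at [0.201, 0.592, 0.231] pointing down, gripper open.
Joint ranges: [-3.08, 3.08], [-0.75, 2.2], [0.22, 2.44], [-1.43, 4.57], [0, 2.65], [-2.85, 2.85]. Speed limits (rad/s): [2.79, 2.79, 3.14, 3.14, 3.14, 3.14].

### API

Orientations are given as a unit quaternion [x, y, z, w].
In Python, from station import status, snapshot, camera_params, ticket gives the robot as it stands.
- The arm moves only by the tool arm_command, never from a script. Its argument "series" is a list that holds one entry, the list of rows, each a list of 4 numbers: the shift along the tool's x, y, z in mm, then the turn about the tool's x in rad. A call has 1 to 10 rows; each row shifts and turns the commanded pose from where the row before left it, along the tool's axes as they then stand; what a row does not reach is not made up. A row lasts 1/10 s, in which the tool goes at most 50 mm and 8.59 degrees, less where a joint would pass 70% of its speed; a pose out of reach is approached as far as the arm can. A call is refused whole if a number of a shift passes 50 or a number of a turn 0.15, either way. A call with a gripper value outside its range is refused whole. "jaw" is the opening in per cent of the stroke, from 0 (shut) to 100 (fully open), set as the call begins (left out, the last holds). The fingers move at their own pace and stop on an object; "force" is the grip in N (left out, the last holds). Time passes only in rows, so rows that do not move let the fingers close. It gives the time, the measured TCP pose, the force and the opening at its end, in the units of the state.
- status.sense(): the state, without advancing time (a new reading comes with each control period).
- snapshot(name): name is "side" or "top" or "wrist"; returns the picture (384x512x3 uint8, red, green, blue); there is no depth.
- camera_params(name): a dict with "fovy" (degrees; the focal length in pixels is half the picture's height over the tangent of half this angle, whatever the lens; pixels are square), "cx", "cy" (the principal point, pixels), "extrinsics" (4x4, takes a point from camera to world coordinates); the wrist camera has in their place "mount" (4x4, takes a point from camera to tool coordinates, whose origin is the TCP and whose axes are the tool frame's). Camera axes: x right, y down, z forward; pixel columns grow to the right and rows downward; lengths in m; the calibration is good to about 2 mm. The wrist camera is an equidistant fisheye: a pixel r from the principal point sees the ray r / f radians off the axis. A picture is of the moment at which its call begins: read the wrist's pose just before it. camera_params takes no time and is no camera call.
- ticket.sign_off(): hands the job in, once; it reports no verdict.
The state is a dict: "t": time; "q": joint angles; "qd": joint speeds; "tau": joint torques, N m; "tcp_pos": TCP position; "tool_rot": TCP orientation; "force": force on the tool from outside, world axes, zero at the start; "ft_torque": the same for the moment, N m; "finger_gap": opening from 0.0 (shut) to 1.0 (fully open).
Only numpy, scipy, OpenCV 4.12 (cv2) and the standard library are available. Lean on these libraries where they do the work, as an engineer would, in place of code of your own. Each camera call takes 0.05 s, during which the arm holds its last target. There are 200 camera calls.

## Working session

There is one attempt and no reset: what is moved stays moved. The work goes in short steps, Python scripts to look and compute and a tool call to move; the robot and the scene stay as the last step left them, time stands still between calls to the robot, and variables do not carry over. Pictures are saved under pics/ and viewed, about 8 in all and at most 12, crops included, and the job is handed in when it is done.

Besides the shell and the picture viewer there is one more tool, called after "Request:" as name(argument=value, ...), one argument or row to a line, values as JSON. arm_command: Moves the arm, as the interface text tells. Its arguments: {"type":"object","properties":{"series":{"type":"array"},"jaw":{"type":"number"},"force":{"type":"number"}},"required":["series"]}

```bash
mkdir -p pics; ls; python3 - <<'E'
from station import status,snapshot,camera_params
import cv2,numpy as np
s=status.sense();print(s)
for n in("side","top","wrist"):
    print(n,camera_params(n)); cv2.imwrite(f"pics/{n}0.png",snapshot(n)[:,:,::-1])
a=[cv2.imread(f"pics/{n}0.png") for n in("side","top")]
E
```

```text
pics
{'t': 0.0, 'q': array([ 1.06448994e+00,  5.28444466e-01,  1.43392739e+00,  5.78363188e-05,
        1.18137681e+00, -1.78530543e-01]), 'qd': array([-7.21732201e-04, -2.25222145e-04,  1.89268742e-03,  8.10207656e-05,
        1.95290770e-03, -1.77591945e-03]), 'tau': array([-7.25337159e-04, -4.42360675e+01, -1.78018928e+01, -2.73065571e-04,
        8.54415324e-03, -1.68480739e-05]), 'tcp_pos': array([0.20083177, 0.5910948 , 0.23033896]), 'tool_rot': array([-0.41202566,  0.57557883,  0.41140636,  0.57418523]), 'force': array([-0.80733779, -0.84706273, -0.67435693]), 'ft_torque': array([ 0.05148602, -0.017005  ,  0.01501001]), 'finger_gap': 0.9980515003973157}
side {'fovy': 44.249062119617776, 'cx': 253.59575014372265, 'cy': 191.86224106661243, 'extrinsics': array([[ 0.8709582 , -0.24804333,  0.42415365, -0.02107702],
       [-0.49069068, -0.39413057,  0.77709957, -1.18048836],
       [-0.02558244, -0.88494949, -0.4649838 ,  0.74328969],
       [ 0.        ,  0.        ,  0.        ,  1.        ]])}
top {'fovy': 56.2315039801136, 'cx': 254.15280315037, 'cy': 192.71411082301208, 'extrinsics': array([[ 0.02547245, -0.99625927,  0.08257493,  0.47150017],
       [-0.99966824, -0.02570046, -0.00169938, -0.05522698],
       [ 0.00381523, -0.08250425, -0.99658341,  1.24071316],
       [ 0.        ,  0.        ,  0.        ,  1.        ]])}
wrist {'fovy': 65.70646984690485, 'cx': 253.99935329816367, 'cy': 189.1505216053587, 'mount': array([[-6.61230340e-04, -2.95538961e-01,  9.55330459e-01,
        -1.42056679e-01],
       [ 8.26438580e-04, -9.55330503e-01, -2.95538403e-01,
         7.36529146e-02],
       [ 9.99999440e-01,  5.94102989e-04,  8.75938313e-04,
         5.80519065e-04],
       [ 0.00000000e+00,  0.00000000e+00,  0.00000000e+00,
         1.00000000e+00]])}
```

View pics/top0.png

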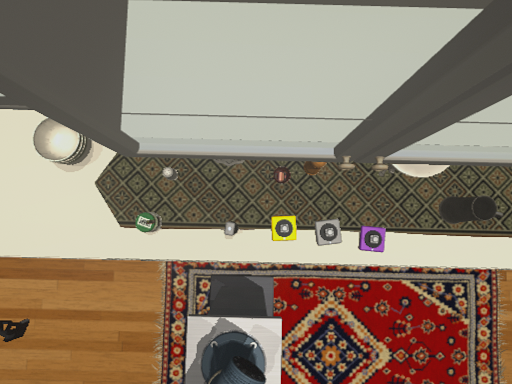

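View pics/side0.png

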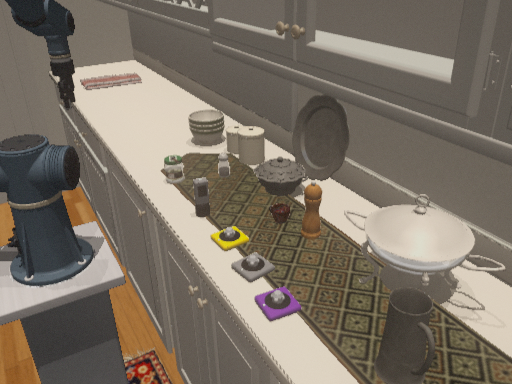

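The top view shows the jar at (147,222), the scanner at (230,229), and the docks: yellow (284,229), grey (328,232), purple (373,238). The side view agrees: scanner (202,197), jar (175,168), grey dock (253,264). I'll zoom in on these.

```bash
cat > h.py <<'E'
import numpy as np,cv2
from station import status,snapshot,camera_params
from scipy.spatial.transform import Rotation as R
def ray(n,u,v,T=None):
    p=camera_params(n);f=192/np.tan(np.radians(p['fovy'])/2)
    d=np.array([(u-p['cx'])/f,(v-p['cy'])/f,1.])
    if n=='wrist':
        r=np.hypot(d[0],d[1]);d=np.array([d[0]/r*np.sin(r),d[1]/r*np.sin(r),np.cos(r)]) if r>0 else d
        M=T@p['mount']
    else: M=p['extrinsics']
    return M[:3,3],M[:3,:3]@d
def hit(n,u,v,z,T=None):
    o,d=ray(n,u,v,T);return (o+d*(z-o[2])/d[2]).round(4)
def proj(n,P,T=None):
    p=camera_params(n);f=192/np.tan(np.radians(p['fovy'])/2)
    M=T@p['mount'] if n=='wrist' else p['extrinsics']
    c=M[:3,:3].T@(np.asarray(P)-M[:3,3])
    if n=='wrist':
        r=np.hypot(c[0],c[1]);a=np.arctan2(r,c[2]);c=np.array([c[0]/r*a,c[1]/r*a,1])
    return f*c[:2]/c[2]+[p['cx'],p['cy']]
def tcp():
    s=status.sense();T=np.eye(4);T[:3,:3]=R.from_quat(s['tool_rot']).as_matrix();T[:3,3]=s['tcp_pos'];return T
def crop(img,u,v,w,h,k): return cv2.resize(img[v:v+h,u:u+w],None,fx=k,fy=k,interpolation=cv2.INTER_CUBIC)
E
python3 - <<'E'
from h import *
t=cv2.imread('pics/top0.png');s=cv2.imread('pics/side0.png')
a=crop(t,120,200,270,60,2.96);b=crop(s,150,140,160,140,2.8)
o=np.zeros((a.shape[0]+b.shape[0],800,3),np.uint8);o[:a.shape[0],:a.shape[1]]=a[:,:800];o[a.shape[0]:,:b.shape[1]]=b
cv2.imwrite('pics/c1.png',o)
print('jar',hit('top',147,222,.085),'scan top',hit('top',230,228,.12),'dock',hit('top',328,232.5,.04))
print('side: jar',hit('side',174,158,.085),'scan rim',hit('side',202,213,.0),'top',hit('side',200.5,181,.12),'dock',hit('side',252,262,.04))
print(tcp().round(3))
E
```

```text
jar [0.4644 0.2834 0.085 ] scan top [0.4526 0.015  0.12  ] dock [ 0.4446 -0.3061  0.04  ]
side: jar [0.4681 0.2913 0.085 ] scan rim [0.4498 0.0239 0.    ] top [0.4473 0.0066 0.12  ] dock [ 0.4322 -0.3311  0.04  ]
[[-0.001 -0.947  0.322  0.201]
 [-0.001  0.322  0.947  0.591]
 [-1.     0.    -0.002  0.231]
 [ 0.     0.     0.     1.   ]]
```

View pics/c1.png

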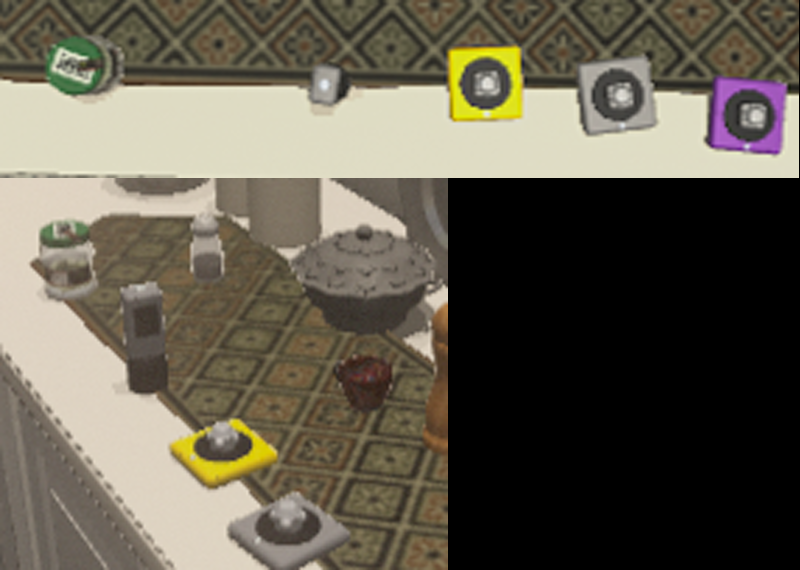

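```bash
cat >> h.py <<'E'
def plan(P,yaw=None,n=10):
    """total tool-frame shift (mm) to world TCP P, and turn about tool x (rad) to tool-z yaw deg"""
    T=tcp();d=T[:3,:3].T@(np.array(P)-T[:3,3])*1000
    y=np.arctan2(T[1,2],T[0,2]);print('yaw',np.degrees(y).round(2),'shift',d.round(1),'per row',(d/n).round(2))
    if yaw is not None: print('turn',-(np.radians(yaw)-y))
E
python3 - <<'E'
from h import *
print('jar',hit('top',145.3,222.3,.085),hit('side',174.3,158.6,.085))
print('dock',hit('top',328.8,232.1,.018),hit('side',252.5,264,.018))
print('scan',hit('top',120+328/2.96,200+86/2.96,.12))
plan([.45,.012,.24],81,16)
E
```

```text
jar [0.4633 0.2888 0.085 ] [0.467  0.2857 0.085 ]
dock [ 0.4455 -0.3134  0.018 ] [ 0.4433 -0.3127  0.018 ]
scan [0.4494 0.0124 0.12  ]
yaw 71.22 shift [  -8.8 -422.3 -468.2] per row [ -0.55 -26.4  -29.26]
turn -0.1707146939466757
```

Request:
arm_command(
  series=[
    [[0,-26.5,-29.3,0],[0,-26.5,-29.3,0],[0,-26.5,-29.3,0],[0,-26.5,-29.3,0],[0,-26.5,-29.3,0],[0,-26.5,-29.3,0],[0,-26.5,-29.3,0],[0,-26.5,-29.3,0],[0,-26.5,-29.3,0],[0,-26.5,-29.3,0]],
  ],
  jaw=100,
)

```text
t: 1.15
tcp_pos: [0.358, 0.2275, 0.2313]
tool_rot: [-0.412, 0.575, 0.412, 0.575]
force: [0.2, 0.7, -0.1]
finger_gap: 0.996
```

Request:
arm_command(
  series=[
    [[0,-26.5,-29.3,0],[0,-26.5,-29.3,0],[0,-26.5,-29.3,0],[0,-26.5,-29.3,0],[0,-26.5,-29.3,0],[0,-26.5,-29.3,0],[0,0,0,-0.085],[0,0,0,-0.085],[0,0,0,0],[0,0,0,0]],
  ],
)

```text
t: 2.15
tcp_pos: [0.4515, 0.0115, 0.2312]
tool_rot: [-0.458, 0.538, 0.459, 0.538]
force: [0.0, -0.7, -0.1]
finger_gap: 0.998
```

```bash
python3 - <<'E'
from h import *
T=tcp();np.save('T1.npy',T);w=snapshot('wrist')[:,:,::-1];cv2.imwrite('pics/w1.png',w)
o=crop(w,0,0,512,384,1.56)
for z,x,y in [(.12,.4494,.0124)]: print(proj('wrist',[x,y,z],T))
print(T.round(3),status.sense()['t']);cv2.imwrite('pics/w1b.png',o)
E
```

```text
[254.12167035 181.67426092]
[[-0.    -0.987  0.159  0.451]
 [ 0.     0.159  0.987  0.011]
 [-1.     0.     0.     0.231]
 [ 0.     0.     0.     1.   ]] 2.2
```

View pics/w1b.png

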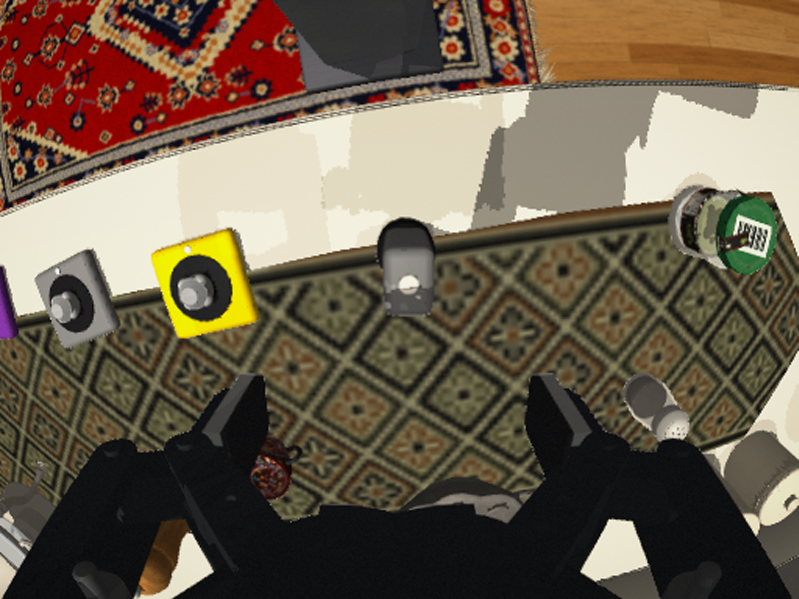

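```bash
python3 - <<'E'
from h import *
T=np.load('T1.npy');w=cv2.imread('pics/w1.png')
a=crop(w,225,130,70,80,5);b=crop(w,15,155,65,80,4);c=crop(w,425,115,80,65,4)
o=np.zeros((580,680,3),np.uint8);o[:400,:350]=a;o[:320,360:620]=b;o[320:580,360:680]=c
cv2.imwrite('pics/c2.png',o)
print('scan',hit('wrist',409/1.56,282/1.56,.12,T),'dock',hit('wrist',71/1.56,303/1.56,.018,T),'jar',hit('wrist',752/1.56,238/1.56,.085,T))
E
```

```text
scan [0.4497 0.0196 0.12  ] dock [ 0.4453 -0.3069  0.018 ] jar [0.4648 0.293  0.085 ]
```

View pics/c2.png

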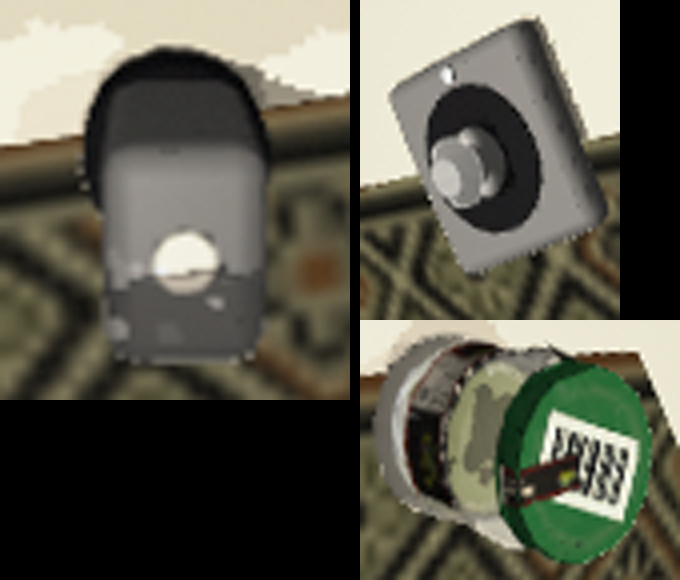

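Request:
arm_command(
  series=[
    [[0,3,7.5,0],[20,0,0,0],[20,0,0,0],[20,0,0,0],[20,0,0,0],[20,0,0,0],[20,0,0,0],[20,0,0,0],[15,0,0,0],[5,0,0,0]],
  ],
)

```text
t: 3.2
tcp_pos: [0.449, 0.0201, 0.0701]
tool_rot: [-0.458, 0.538, 0.46, 0.537]
force: [-0.0, -0.5, 1.1]
finger_gap: 1.004
```

```bash
python3 - <<'E'
from h import *
T=tcp();w=snapshot('wrist')[:,:,::-1];cv2.imwrite('pics/w2.png',w)
o=crop(w,100,40,312,300,1.9);cv2.imwrite('pics/w2b.png',o)
print(T.round(4),status.sense()['force'],proj('wrist',T[:3,3]+[0,0,.05],T))
E
```

```text
[[-2.600e-03 -9.876e-01  1.569e-01  4.490e-01]
 [ 6.000e-04  1.569e-01  9.876e-01  2.010e-02]
 [-1.000e+00  2.700e-03  2.000e-04  7.010e-02]
 [ 0.000e+00  0.000e+00  0.000e+00  1.000e+00]] [-0.22017809  0.6065666  -0.30671217] [253.005415   300.12774737]
```

View pics/w2b.png

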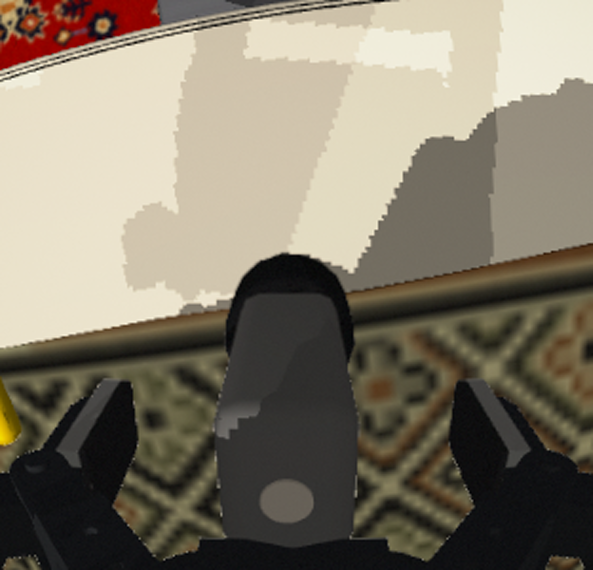

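Request:
arm_command(
  series=[
    [[0,0,-1.3,0],[0,0,0,0],[0,0,0,0],[0,0,0,0],[0,0,0,0],[0,0,0,0],[0,0,0,0],[0,0,0,0]],
  ],
  jaw=0,
  force=60,
)

```text
t: 4.05
tcp_pos: [0.4502, 0.0179, 0.0721]
tool_rot: [-0.459, 0.538, 0.459, 0.538]
force: [-1.1, 0.1, 5.9]
finger_gap: 0.348
```

Request:
arm_command(
  series=[
    [[0,0,0,0],[0,0,0,0],[-5,0,0,0],[-10,0,0,0],[-20,0,0,0],[-25,0,0,0],[-25,0,0,0],[-25,0,0,0],[-25,0,0,0],[-20,0,0,0]],
  ],
)

```text
t: 5.05
tcp_pos: [0.4493, 0.018, 0.2281]
tool_rot: [-0.459, 0.538, 0.459, 0.538]
force: [0.7, 0.2, -2.1]
finger_gap: 0.343
```

```bash
python3 - <<'E'
from h import *
s=status.sense();T=tcp();print(s['finger_gap'],s['force'],s['ft_torque'],T.round(4))
w=snapshot('wrist')[:,:,::-1];cv2.imwrite('pics/w3.png',w)
i=snapshot('side')[:,:,::-1];cv2.imwrite('pics/s3.png',i)
o=np.zeros((600,800,3),np.uint8);o[:390,:520]=cv2.resize(w,(520,390));b=crop(i,150,60,130,190,3);o[:570,520-110:800]=b[:, :390]
o[:390,:410]=crop(w,110,60,264,251,1.556)[:390,:410]
cv2.imwrite('pics/c3.png',o)
plan([.465,.291,.216])
E
```

```text
0.3433103904363653 [ 0.69519506  0.19104963 -2.08527837] [-0.00920874 -0.0250777  -0.01304162] [[ 1.000e-03 -9.876e-01  1.571e-01  4.493e-01]
 [-2.000e-04  1.571e-01  9.876e-01  1.800e-02]
 [-1.000e+00 -1.000e-03 -1.000e-04  2.281e-01]
 [ 0.000e+00  0.000e+00  0.000e+00  1.000e+00]]
yaw 80.97 shift [ 12.8  29.3 272.1] per row [ 1.28  2.93 27.21]
```

View pics/c3.png

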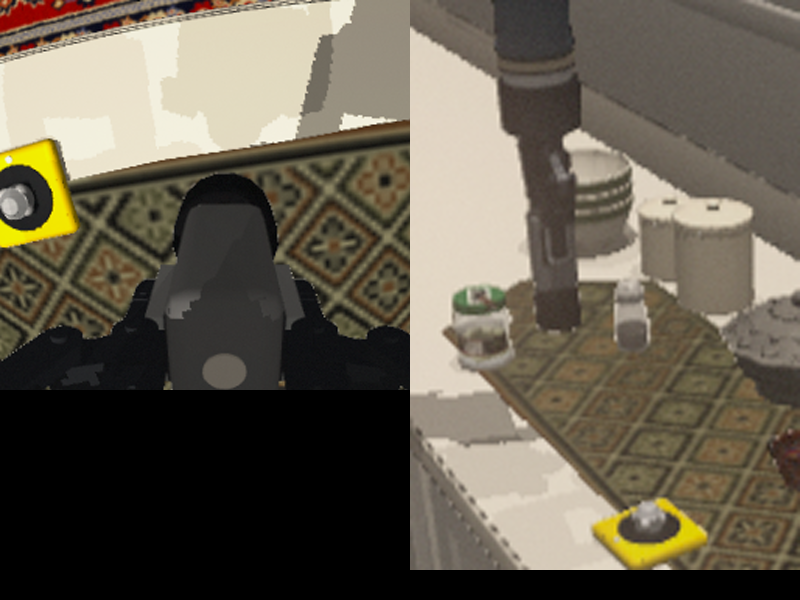

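The scanner is held upright between the pads (gap 0.343). I'll move next to the jar and look at the label again.

Request:
arm_command(
  series=[
    [[0,1,12,0],[0,2,25,0],[0,2.5,32,0],[0,2.5,32,0],[0,2.5,32,0],[0,2.5,32,0],[0,2,25,0],[0,1,12,0],[0,0,0,0],[0,0,0,0]],
  ],
)

```text
t: 6.15
tcp_pos: [0.4647, 0.2194, 0.2254]
tool_rot: [-0.459, 0.539, 0.459, 0.537]
force: [0.2, -0.7, -2.7]
finger_gap: 0.342
```

```bash
python3 - <<'E'
from h import *
T=tcp();np.save('T4.npy',T);print(T.round(4))
w=snapshot('wrist')[:,:,::-1];cv2.imwrite('pics/w4.png',w)
print(proj('wrist',[.465,.288,.085],T))
hsv=cv2.cvtColor(w,cv2.COLOR_BGR2HSV);g=cv2.inRange(hsv,(50,80,30),(85,255,255))
n,l,st,c=cv2.connectedComponentsWithStats(g)
for i in np.argsort(-st[1:,4])[:3]+1: print(st[i],c[i],hit('wrist',*c[i],.084,T))
cv2.imwrite('pics/c4.png',crop(w,230,100,200,150,4))
E
```

```text
[[-0.0024 -0.9877  0.1566  0.4647]
 [-0.0013  0.1566  0.9877  0.2194]
 [-1.      0.0022 -0.0016  0.2254]
 [ 0.      0.      0.      1.    ]]
[322.17371075 166.07245079]
[ 295  131   60   62 1697] [325.08839128 160.59811432] [0.4601 0.2917 0.084 ]
[296 169   1   1   1] [296. 169.] [0.4643 0.2617 0.084 ]
[297 173   1   1   1] [297. 173.] [0.4685 0.2622 0.084 ]
```

View pics/c4.png

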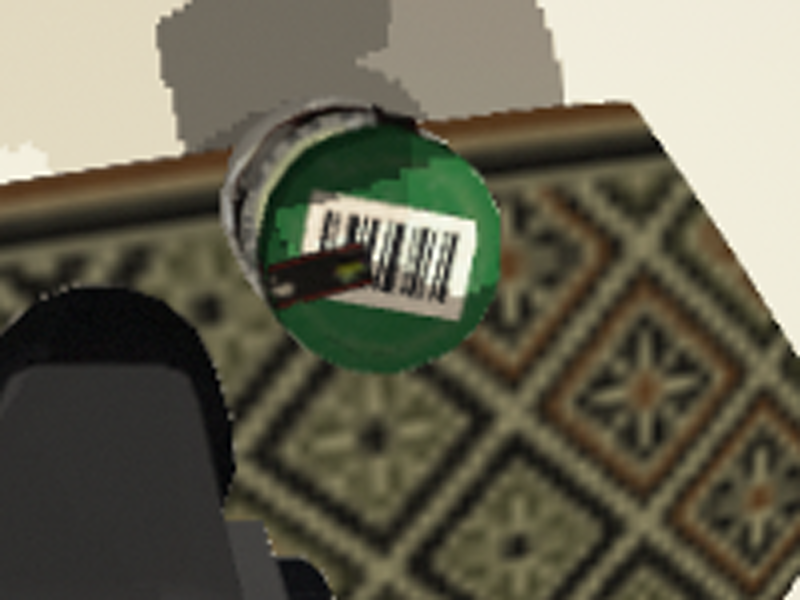

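Request:
arm_command(
  series=[
    [[1,1.5,9,0],[2,2.5,17,0],[2,3,20,0],[2,2.5,16,0],[1,1.5,9,0],[0,0,0,0],[0,0,0,0],[0,0,0,0],[0,0,0,0],[0,0,0,0]],
  ],
)

```text
t: 7.2
tcp_pos: [0.466, 0.2914, 0.2184]
tool_rot: [-0.459, 0.538, 0.459, 0.538]
force: [-0.3, -1.1, -2.3]
finger_gap: 0.345
```

```bash
python3 - <<'E'
from h import *
T=tcp();print(T.round(4),status.sense()['t'])
w=snapshot('wrist')[:,:,::-1];i=snapshot('side')[:,:,::-1]
o=np.zeros((480,790,3),np.uint8);o[:,:390]=crop(w,190,100,130,160,3);o[:,400:790]=crop(i,120,60,130,160,3)
cv2.imwrite('pics/c5.png',o)
ax=T[:3,0]
for h in(.072,.072+.06): print(h,proj('side',T[:3,3]+ax*h))
print(proj('side',[.465,.2915,.085]))
E
```

```text
[[ 0.000e+00 -9.875e-01  1.578e-01  4.660e-01]
 [-1.000e-04  1.578e-01  9.875e-01  2.914e-01]
 [-1.000e+00 -0.000e+00 -1.000e-04  2.184e-01]
 [ 0.000e+00  0.000e+00  0.000e+00  1.000e+00]] 7.2
0.072 [171.57905164 141.76260128]
0.132 [173.39964424 157.75120724]
[173.1541793  158.16527314]
```

View pics/c5.png

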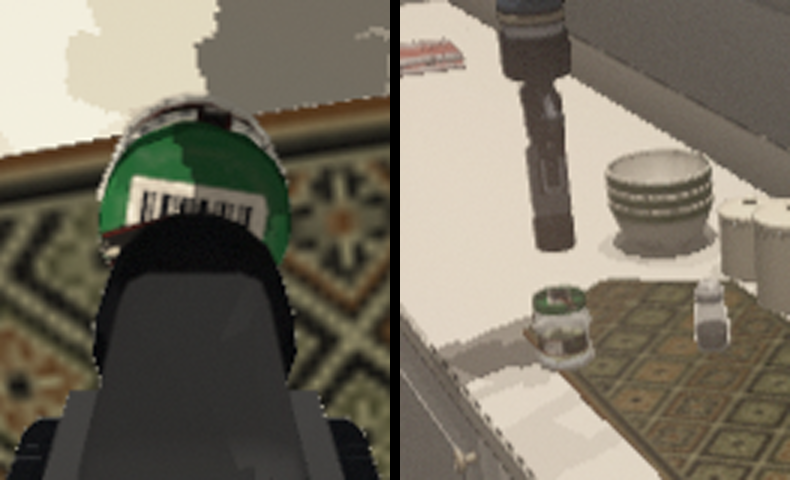

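Scanner and lid line up: both are centred on column ~196 in the wrist crop, and the side view shows the scanner above the label. Holding now.

Request:
arm_command(
  series=[
    [[0,0,0,0],[0,0,0,0],[0,0,0,0],[0,0,0,0],[0,0,0,0],[0,0,0,0],[0,0,0,0],[0,0,0,0],[0,0,0,0],[0,0,0,0]],
  ],
)

```text
t: 8.3
tcp_pos: [0.4659, 0.2918, 0.2183]
tool_rot: [-0.459, 0.538, 0.459, 0.538]
force: [0.4, 0.5, -2.6]
finger_gap: 0.346
```

Request:
arm_command(
  series=[
    [[0,0,0,0],[0,0,0,0],[0,0,0,0],[0,0,0,0],[0,0,0,0],[0,0,0,0],[0,0,0,0],[0,0,0,0],[0,0,0,0],[0,0,0,0]],
  ],
)

```text
t: 9.3
tcp_pos: [0.4659, 0.2918, 0.2183]
tool_rot: [-0.459, 0.538, 0.459, 0.538]
force: [-0.3, 0.6, -2.3]
finger_gap: 0.343
```

Request:
arm_command(
  series=[
    [[0,0,0,0],[0,0,0,0],[0,0,0,0],[0,0,0,0],[0,0,0,0],[0,0,0,0]],
  ],
)

```text
t: 9.9
tcp_pos: [0.4659, 0.2918, 0.2183]
tool_rot: [-0.459, 0.538, 0.459, 0.538]
force: [-1.0, -0.4, -3.0]
finger_gap: 0.341
```

```bash
python3 - <<'E'
from h import *
plan([.445,-.23,.20],None,18)
E
```

```text
yaw 80.96 shift [  18.3  -61.3 -518.6] per row [  1.02  -3.41 -28.81]
```

Request:
arm_command(
  series=[
    [[0,-2,-12,0],[0,-3,-24,0],[0,-4,-32,0],[0,-4,-32,0],[0,-4,-32,0],[0,-4,-32,0],[0,-4,-32,0],[0,-4,-32,0],[0,-4,-32,0],[0,-4,-32,0]],
  ],
)

```text
t: 10.9
tcp_pos: [0.456, -0.0043, 0.2185]
tool_rot: [-0.459, 0.538, 0.459, 0.538]
force: [0.5, -0.0, -1.3]
finger_gap: 0.346
```

Request:
arm_command(
  series=[
    [[2,-4,-32,0],[3,-4,-32,0],[3,-4,-32,0],[3,-4,-32,0],[3,-4,-32,0],[2,-3,-32,0],[2,-3,-22,0],[0,-2,-13,0],[0,0,0,0],[0,0,0,0]],
  ],
)

```text
t: 11.9
tcp_pos: [0.448, -0.2302, 0.2003]
tool_rot: [-0.458, 0.538, 0.459, 0.538]
force: [-0.6, 1.0, -2.6]
finger_gap: 0.343
```

```bash
python3 - <<'E'
from h import *
T=tcp();np.save('T6.npy',T);print(T.round(4))
w=snapshot('wrist')[:,:,::-1];cv2.imwrite('pics/w6.png',w)
print(proj('wrist',[.4445,-.310,.018],T),proj('wrist',[.4445,-.310,.04],T))
cv2.imwrite('pics/c6.png',crop(w,100,80,200,150,4))
E
```

```text
[[-7.000e-04 -9.875e-01  1.576e-01  4.480e-01]
 [ 1.200e-03  1.576e-01  9.875e-01 -2.302e-01]
 [-1.000e+00  8.000e-04  1.000e-03  2.003e-01]
 [ 0.000e+00  0.000e+00  0.000e+00  1.000e+00]]
[184.1471377  174.49563823] [179.64375243 179.57097554]
```

View pics/c6.png

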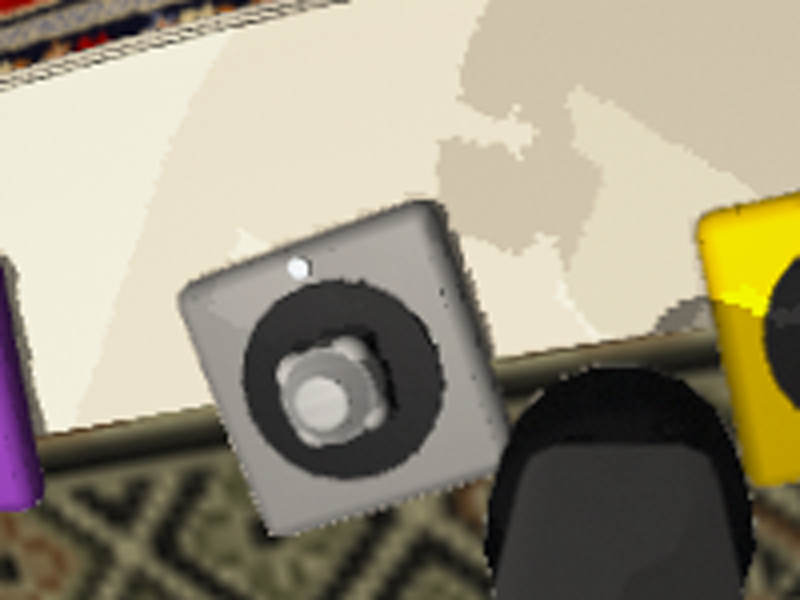

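```bash
python3 - <<'E'
from h import *
from scipy.optimize import least_squares
T=np.load('T6.npy');a=np.linspace(0,2*np.pi,120)
def ext(pts):
    p=np.array([proj('wrist',q,T) for q in pts]);return p.min(0),p.max(0)
def dock(x):
    lo,hi=ext([[x[0]+.03*np.cos(t),x[1]+.03*np.sin(t),.018] for t in a])
    return np.r_[lo,hi]
obs=np.array([100+243/4,80+279/4,100+443/4,80+478/4])-.4
r=least_squares(lambda x:dock(x)-obs,[.4445,-.31]);print('seat',r.x,r.fun)
r=least_squares(lambda x:proj('wrist',[x[0],x[1],.04],T)-[179.9,180.1],[.4445,-.31]);print('stud',r.x)
def sk(x):
    lo,hi=ext([(T@[h,x[0]+.023*np.cos(t),x[1]+.023*np.sin(t),1])[:3] for h in (.031,.072) for t in a])
    return np.array([lo[0],hi[0],lo[1]])
r=least_squares(lambda x:sk(x)-(np.array([100+487/4,100+752/4,80+367/4])-.4),[0.,0.]);print('scanner in tool y,z',r.x,r.fun)
E
```

```text
seat [ 0.44498321 -0.30923429] [-0.27173111 -0.39657863  0.24096398  0.44494561]
stud [ 0.44512339 -0.30984979]Traceback (most recent call last):
  File "<stdin>", line 15, in <module>
    return func(*args, **kwargs)
    result = trf(vector_fun.fun, vector_fun.jac, x0, f0, J0, lb, ub, ftol, xtol,
                 gtol, max_nfev, x_scale, loss_function, tr_solver,
                 tr_options.copy(), verbose, callback=callback_wrapped)
    return trf_no_bounds(
        fun, jac, x0, f0, J0, ftol, xtol, gtol, max_nfev, x_scale,
        loss_function, tr_solver, tr_options, verbose, callback=callback)
    f_new = fun(x_new)
    self._update_fun()
    ~~~~~~~~~~~~~~~~^^
    self.f = self.fun_wrapped(xp_copy(self.x))
             ~~~~~~~~~~~~~~~~^^^^^^^^^^^^^^^^^
    return np.atleast_1d(self.fun(x))
                         ~~~~~~~~^^^
    return self.f(x, *self.args, **self.kwargs)
           ~~~~~~^^^^^^^^^^^^^^^^^^^^^^^^^^^^^^
  File "<stdin>", line 15, in <lambda>
  File "<stdin>", line 13, in sk
  File "<stdin>", line 5, in ext
  File "h.py", line 15, in proj
    p=camera_params(n);f=192/np.tan(np.radians(p['fovy'])/2)
ValueError: time passes only in moves, steps and waits
```

```bash
sed -i '1i import functools' h.py; sed -i '/^from scipy.spatial/a camera_params=functools.lru_cache(None)(camera_params)' h.py; python3 - <<'E'
from h import *
from scipy.optimize import least_squares
T=np.load('T6.npy');a=np.linspace(0,2*np.pi,120)
def sk(x):
    p=np.array([proj('wrist',(T@[h,x[0]+.023*np.cos(t),x[1]+.023*np.sin(t),1])[:3],T) for h in (.031,.072) for t in a])
    return np.array([p[:,0].min(),p[:,0].max(),p[:,1].min()])
r=least_squares(lambda x:sk(x)-(np.array([100+487/4,100+752/4,80+367/4])-.4),[0.,0.]);print('scanner in tool y,z',r.x,r.fun)
p=T[:3,:3]@np.r_[0,r.x];print(p)
plan([.445-p[0],-.3095-p[1],.145])
E
```

```text
scanner in tool y,z [-0.00210376  0.00075329] [-3.01014302  3.01357289  0.31730468]
[ 2.19617000e-03  4.12417973e-04 -9.88044331e-07]
yaw 80.99 shift [ 55.2  -7.4 -80.1] per row [ 5.52 -0.74 -8.01]
```

Request:
arm_command(
  series=[
    [[2,-0.5,-8,0],[5,-1,-14,0],[8,-1,-16,0],[10,-1.5,-16,0],[12,-1.5,-14,0],[10,-1,-9,0],[8,-0.7,-3,0],[0,0,0,0],[0,0,0,0],[0,0,0,0]],
  ],
)

```text
t: 12.95
tcp_pos: [0.4433, -0.3106, 0.1456]
tool_rot: [-0.459, 0.538, 0.459, 0.538]
force: [-0.0, -0.2, -2.5]
finger_gap: 0.345
```

```bash
python3 - <<'E'
from h import *
plan([.4431,-.310,.118])
w=snapshot('side')[:,:,::-1];cv2.imwrite('pics/s7.png',w);cv2.imwrite('pics/c7.png',crop(w,190,170,120,120,5))
T=tcp();print(T[:3,3],status.sense()['force'],proj('side',[.445,-.3095,.04]),proj('side',[.445,-.3095,T[2,3]-.072]))
E
```

```text
yaw 80.99 shift [27.6  0.3  0.6] per row [2.76 0.03 0.06]
[ 0.44336866 -0.31069296  0.14581254] [ 0.55812903  0.32615771 -2.36303392] [252.23566936 256.1187031 ] [251.87314574 245.05399087]
```

View pics/c7.png

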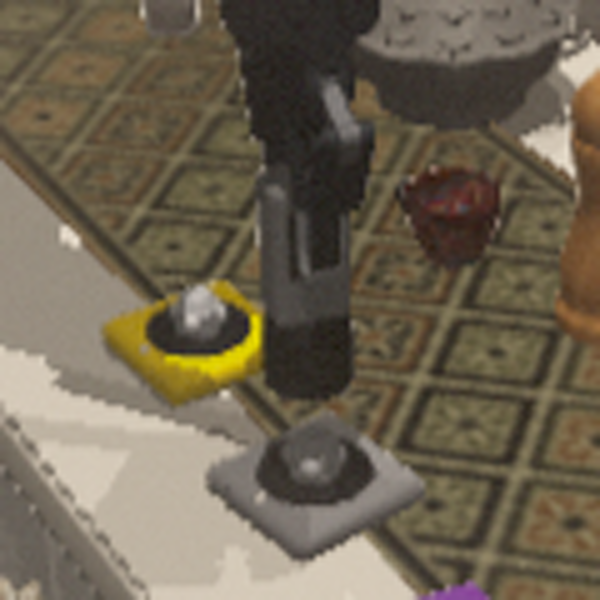

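Request:
arm_command(
  series=[
    [[5,-0.4,0.3,0],[8,-0.4,0.3,0],[8,0,0,0],[5,0,0,0],[3,0,0,0],[2,0,0,0],[1,0,0,0],[0,0,0,0]],
  ],
)

```text
t: 13.8
tcp_pos: [0.444, -0.3107, 0.1133]
tool_rot: [-0.459, 0.538, 0.459, 0.538]
force: [0.8, 0.8, -1.7]
finger_gap: 0.341
```

Request:
arm_command(
  series=[
    [[1,0,0,0],[1,0,0,0],[1,0,0,0],[0,0,0,0],[0,0,0,0]],
  ],
)

```text
t: 14.3
tcp_pos: [0.444, -0.3106, 0.1103]
tool_rot: [-0.459, 0.538, 0.459, 0.538]
force: [0.1, -0.1, -2.2]
finger_gap: 0.342
```

Request:
arm_command(
  series=[
    [[1,0,0,0],[1,0,0,0],[1,0,0,0],[0,0,0,0],[0,0,0,0]],
  ],
)

```text
t: 14.8
tcp_pos: [0.444, -0.3106, 0.1073]
tool_rot: [-0.459, 0.538, 0.459, 0.538]
force: [0.1, 0.5, -3.4]
finger_gap: 0.342
```

Request:
arm_command(
  series=[
    [[1,0,0,0],[1,0,0,0],[0,0,0,0],[0,0,0,0]],
  ],
)

```text
t: 15.2
tcp_pos: [0.444, -0.3106, 0.1052]
tool_rot: [-0.459, 0.538, 0.459, 0.538]
force: [0.6, -0.2, -2.2]
finger_gap: 0.342
```

Request:
arm_command(
  series=[
    [[1,0,0,0],[1,0,0,0],[0,0,0,0]],
  ],
)

```text
t: 15.5
tcp_pos: [0.4442, -0.3109, 0.1033]
tool_rot: [-0.459, 0.538, 0.459, 0.538]
force: [-0.6, -0.3, -1.8]
finger_gap: 0.346
```

Request:
arm_command(
  series=[
    [[1,0,0,0],[1,0,0,0],[0,0,0,0]],
  ],
)

```text
t: 15.8
tcp_pos: [0.4446, -0.3111, 0.102]
tool_rot: [-0.46, 0.538, 0.458, 0.538]
force: [0.2, 0.2, 3.9]
finger_gap: 0.343
```

Request:
arm_command(
  series=[
    [[1,0,0,0],[1,0,0,0],[0,0,0,0]],
  ],
)

```text
t: 16.1
tcp_pos: [0.4447, -0.3113, 0.1004]
tool_rot: [-0.46, 0.538, 0.458, 0.538]
force: [1.4, -0.3, 4.7]
finger_gap: 0.341
```

Request:
arm_command(
  series=[
    [[1,0,0,0],[1,0,0,0],[0,0,0,0]],
  ],
)

```text
t: 16.4
tcp_pos: [0.4443, -0.311, 0.0973]
tool_rot: [-0.459, 0.538, 0.459, 0.538]
force: [0.8, -0.7, -0.8]
finger_gap: 0.344
```

Request:
arm_command(
  series=[
    [[1,0,0,0],[1,0,0,0],[0,0,0,0]],
  ],
)

```text
t: 16.7
tcp_pos: [0.444, -0.3107, 0.0944]
tool_rot: [-0.459, 0.538, 0.459, 0.538]
force: [1.9, -0.9, -7.5]
finger_gap: 0.339
```

Request:
arm_command(
  series=[
    [[1,0,0,0],[1,0,0,0],[0,0,0,0]],
  ],
)

```text
t: 17.0
tcp_pos: [0.444, -0.3107, 0.0924]
tool_rot: [-0.459, 0.538, 0.459, 0.538]
force: [3.0, -2.4, -12.2]
finger_gap: 0.341
```

Request:
arm_command(
  series=[
    [[1,0,0,0],[1,0,0,0],[0,0,0,0],[0,0,0,0]],
  ],
)

```text
t: 17.4
tcp_pos: [0.4438, -0.3105, 0.0913]
tool_rot: [-0.459, 0.538, 0.459, 0.538]
force: [2.2, -1.5, -6.2]
finger_gap: 0.342
```

Request:
arm_command(
  series=[
    [[0.5,0,0,0],[0.5,0,0,0],[0,0,0,0],[0,0,0,0]],
  ],
)

```text
t: 17.8
tcp_pos: [0.4437, -0.3104, 0.0904]
tool_rot: [-0.459, 0.538, 0.459, 0.538]
force: [0.6, -1.5, -3.3]
finger_gap: 0.348
```

Request:
arm_command(
  series=[
    [[0.5,0,0,0],[0.5,0,0,0],[0,0,0,0],[0,0,0,0]],
  ],
)

```text
t: 18.2
tcp_pos: [0.4439, -0.3105, 0.0901]
tool_rot: [-0.459, 0.538, 0.459, 0.538]
force: [-0.6, 0.6, 5.1]
finger_gap: 0.347
```

Request:
arm_command(
  series=[
    [[0.5,0,0,0],[0.5,0,0,0],[0,0,0,0],[0,0,0,0]],
  ],
)

```text
t: 18.6
tcp_pos: [0.4439, -0.3104, 0.0901]
tool_rot: [-0.459, 0.538, 0.459, 0.538]
force: [-1.4, 1.2, 12.1]
finger_gap: 0.34
```

Request:
arm_command(
  series=[
    [[-0.4,0,0,0],[0,0,0,0],[0,0,0,0],[0,0,0,0],[0,0,0,0]],
  ],
)

```text
t: 19.1
tcp_pos: [0.4439, -0.3104, 0.0901]
tool_rot: [-0.459, 0.538, 0.459, 0.538]
force: [-1.3, 1.4, 9.7]
finger_gap: 0.346
```

```bash
python3 - <<'E'
from h import *
w=snapshot('side')[:,:,::-1]
f=[]
for k in range(6):
    s=status.sense();f.append(s['force']);snapshot('top')
print(np.round(f,1),np.mean(f,0),s['tcp_pos'],s['finger_gap'],s['t'])
cv2.imwrite('pics/c8.png',crop(w,190,170,120,120,5))
E
```

```text
[[-1.   1.7 10. ]
 [-1.5  1.6  9.9]
 [-1.8  1.   9.4]
 [-1.6  1.8 10. ]
 [-1.5  2.2  9.7]
 [-1.7  0.3  9.7]] [-1.50928179  1.44061627  9.77530398] [ 0.44385394 -0.31041898  0.0900867 ] 0.3430435369256054 19.4
```

View pics/c8.png

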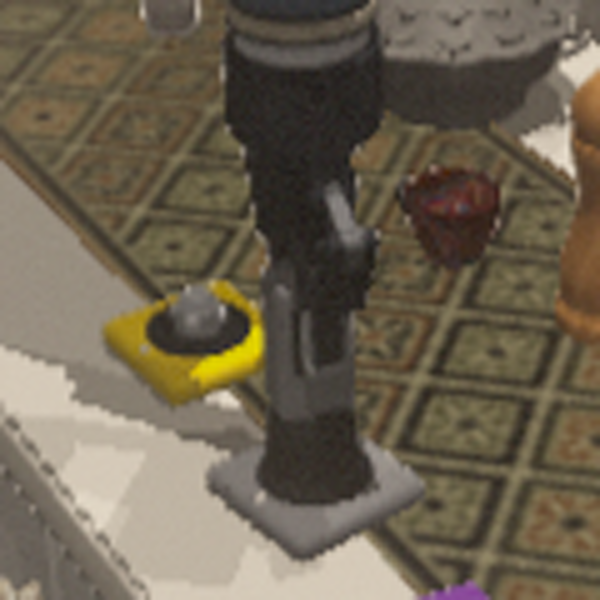

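The scanner sits fully over the stud on the grey dock, and the push is a steady 9.8 N or so. Handing in.

```bash
python3 -c "
from station import ticket;print(ticket.sign_off())"
```

```text
the job is handed in; nothing more can be done
None
```

The scanner is pressed home on the grey dock, still gripped and pushed down, and the job was handed in at about 19.4 s.

- **Scan:** I gripped the scanner at about 90 mm and held it straight down over the jar label, rim about 6 cm above it, for about 2.6 s. The wrist view showed it centred across the lid. The side view suggested an offset of up to about 4 mm, which I left uncorrected.
- **Docking:** The balls resisted at the expected height. The force then turned into a clear downward pull, which was the click. The TCP then stopped moving at z = 0.0901 as I pushed further, which matches the rim on the seat.
- **Final push and grip:** The wrist reading held at about 9.8 N upward, with about 2 N sideways. The sensor read about −2.3 N with the scanner hanging, so the actual push may be nearer 12 N. The grip opening stayed at 0.34, and I saw no slipping.
- **Disagreement:** The cameras differed by 1–6 mm on positions across the worktop. I settled the docking position by compromise and by the small sideways forces during insertion.
- **Other objects:** The last side view covers the area round the dock and shows the yellow dock and the cup as before. I did not recheck the jar after the scan, and I never moved close enough to touch it.

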